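# Line up exhaust reducer cones by size for welding

## Robot

A 6-joint arm with a two-finger parallel gripper is mounted at the origin on the work surface. World frame = base frame: x ahead of the robot, y to its left, z up, the work surface at z = 0. Lengths are in m, angles in rad, forces in N, time in s.
With the tool pointing down it reaches from about 0.35 to 0.775 m from the base axis. Payload 7.3 kg.
Tool frame: the origin (TCP) lies on the centre line of the jaws, within the pads' length; the fingertips stand 17 mm ahead of it and the grasp point (between the pads) lies 2 mm behind it (robot.tip_extent is the distance from the TCP to the fingertips, in m); z points along the fingers, y is the line along which they close (so a half turn about z gives the same grasp; the last joint's range is limited). The gripper opens to 92 mm and grips with 3 to 60 N. Pads are 19 mm wide; open, the fingers measure 130 mm over their backs; the gripper's body (75 mm by 190 mm) begins 47 mm behind the grasp point.
Start: joints at [-1.296, 0.342, 1.524, -0, 1.275, -0.146], TCP at [0.214, -0.479, 0.244] pointing down, gripper open.
Joint ranges: [-2.53, 2.53], [-0.77, 2.02], [0.04, 2.7], [-1, 4.14], [0.28, 2.66], [-3.11, 3.11]. Speed limits (rad/s): [2.57, 2.57, 3.14, 3.14, 3.14, 3.14].

## Interface

Orientations are given as [roll, pitch, yaw] about the fixed x, y, z axes, in that order (R = Rz(yaw) Ry(pitch) Rx(roll)).
In Python, from cell import robot gives the robot as it stands.
- The arm moves only by the tool step_arm, never from a script. Its argument "motion" is a list of rows, each a list of 2 entries, a list of its own where there are three numbers: the shift along the tool's x, y, z in units of 60 mm (1.0 is 60 mm), then the turn about the tool's z in rad. In form: [[[x, y, z], spin], ...]. A call has 1 to 10 rows; each row is the pose to reach, as a shift and turn from the pose commanded when the call began, along the tool's axes at that moment; what a row does not reach only later rows make up. A row lasts 1/8 s, in which the tool goes at most 62.5 mm and 10.7 degrees, less where a joint would pass 70% of its speed; a pose out of reach is approached as far as the arm can. A call with a gripper value outside its range is refused whole. "hand" is the closure in counts, from 0 (fully open) to 255 (shut), set as the call begins (left out, the last holds). The fingers move at their own pace and stop on an object; "squeeze" is the grip in N (left out, the last holds). Time passes only in rows, so rows that repeat a pose let the fingers close. It gives the time, the measured TCP pose, the force, the opening and the grip force at its end, in the units of the state.
- robot.observe(): the state, without advancing time (a new reading comes with each control period).
- robot.read_camera(name): name is "scene" or "top" or "wrist"; returns a dict with "pixels" (384x512x3 uint8, red, green, blue), "intrinsics" (3x3 intrinsics, pixels), "xyz" and "rotation" of the camera in the world; the wrist camera has in their place "T_tool_cam" (4x4, takes a point from camera to tool coordinates, whose origin is the TCP and whose axes are the flange's). Camera axes: x right, y up, looking along -z (the intrinsics and any distortion apply to the point x, -y, -z); pixel columns grow to the right and rows downward; lengths in m; the calibration is good to about 2 mm. A picture is of the moment at which its call begins: read the wrist's pose just before it. There is no depth.
- robot.hand_in(): hands the job in; it is judged then, once.
The state is a dict: "time": time; "qpos": joint angles; "qvel": joint speeds; "joint_efforts": joint torques, N m; "tool_pos": TCP position; "tool_rot": TCP orientation; "contact_force": force on the tool from outside, world axes, zero at the start; "torque": the same for the moment, N m; "opening": finger opening in m; "grip_force": force on a finger pad.
Only numpy, scipy, OpenCV 4.12 (cv2) and the standard library are available. Lean on these libraries where they do the work, as an engineer would, in place of code of your own. Each camera call takes 0.05 s, during which the arm holds its last target. There are 200 camera calls.

## Task

Lay out the four stainless reducer cones for welding: stand them upright, narrow end up, one on each copper pad of the bar, in order of size, with the largest on the pad next to the dark steel stop post that stands at one end of the bar and the smallest on the pad farthest from it. Centre each on its pad to within about a centimetre, set it down gently rather than dropping it, and leave the torch where it lies.

Things in the scene. Friction and masses are not known exactly. Their poses are not given: they have to be found in the camera images.
- cone_a: The smallest of four loose stainless reducer cones, upright, narrow end up: foot rim 44 mm in diameter and 6 mm high, a cone above it, then a straight round stub 28 mm in outer diameter over the top 36 mm (grip here); 60 mm tall, top closed by a flush grey plug, about 90 g. Starts on the bench. Origin: on its axis at the underside; z up.
- cone_b: The second smallest of four loose stainless reducer cones, upright, narrow end up: foot rim 54 mm in diameter and 6 mm high, a cone above it, then a straight round stub 34 mm in outer diameter over the top 36 mm (grip here); 74 mm tall, top closed by a flush grey plug, about 130 g. Starts on the bench. Origin: on its axis at the underside; z up.
- cone_c: The second largest of four loose stainless reducer cones, upright, narrow end up: foot rim 64 mm in diameter and 6 mm high, a cone above it, then a straight round stub 42 mm in outer diameter over the top 36 mm (grip here); 88 mm tall, top closed by a flush grey plug, about 180 g. Starts on the bench. Origin: on its axis at the underside; z up.
- cone_d: The largest of four loose stainless reducer cones, upright, narrow end up: foot rim 76 mm in diameter and 6 mm high, a cone above it, then a straight round stub 50 mm in outer diameter over the top 36 mm (grip here); 102 mm tall, top closed by a flush grey plug, about 240 g. Starts on the bench. Origin: on its axis at the underside; z up.
- pad_1: Fixed round copper pad, 84 mm in diameter, 6 mm thick, dark dot at its centre: number 1 of four in an uneven row, about 95 to 120 mm apart, on a flat grey-painted bar (600 x 120 x 6 mm, roughly along y). Pad 1 is at the +y end, 4 at the -y end. Origin: centre of its underside, 6 mm above the bench, so its top face is 12 mm above the bench; y along the bar.
- pad_2: Fixed round copper pad, 84 mm in diameter, 6 mm thick, dark dot at its centre: number 2 of four in an uneven row, about 95 to 120 mm apart, on a flat grey-painted bar (600 x 120 x 6 mm, roughly along y). Pad 1 is at the +y end, 4 at the -y end. Origin: centre of its underside, 6 mm above the bench, so its top face is 12 mm above the bench; y along the bar.
- pad_3: Fixed round copper pad, 84 mm in diameter, 6 mm thick, dark dot at its centre: number 3 of four in an uneven row, about 95 to 120 mm apart, on a flat grey-painted bar (600 x 120 x 6 mm, roughly along y). Pad 1 is at the +y end, 4 at the -y end. Origin: centre of its underside, 6 mm above the bench, so its top face is 12 mm above the bench; y along the bar.
- pad_4: Fixed round copper pad, 84 mm in diameter, 6 mm thick, dark dot at its centre: number 4 of four in an uneven row, about 95 to 120 mm apart, on a flat grey-painted bar (600 x 120 x 6 mm, roughly along y). Pad 1 is at the +y end, 4 at the -y end. Origin: centre of its underside, 6 mm above the bench, so its top face is 12 mm above the bench; y along the bar.
- stop_post: Fixed upright round dark steel stop post with a bright button on top, 36 mm in diameter, 76 mm tall, about 100 mm from the last pad at one end of the bar, either end (a low dark steel block 60 x 30 x 12 mm is at the other). It marks the end for the largest cone. Origin: centre of its underside, 6 mm above the bench.
- torch: Loose welding torch body, to be left alone: lying on the bench on the robot's right, about along x; green round handle 24 mm thick, black head across its end, about 200 mm long overall and 30 mm high. Origin: on the bench under the handle, near the middle of its length; x along the handle towards the head.
Things that resemble listed ones, but are neither listed nor needed, are in the scene too. Leave any purple or red look-alike of the cone_a alone.

How it is judged:
By the outcome, as a careful person would: the job done as asked, in the order asked, and still so for the second after the job is handed in, with the robot touching nothing.
It also fails if it takes over 104 s, if anything falls off the work surface, if the arm or the gripper's body presses on something with over 40 N, if the wrist force passes 120 N, or if a joint passes its speed limit or range.

## Working session

There is one attempt and no reset: what is moved stays moved. The work goes in short steps, Python scripts to look and compute and a tool call to move; the robot and the scene stay as the last step left them, time stands still between calls to the robot, and variables do not carry over. Pictures are saved under pics/ and viewed, at most 14 in all, crops included, and the job is handed in when it is done.

Besides the shell and the picture viewer there is one more tool, called after "Call:" as name([rows], argument=value, ...), one row to a line, values as JSON. step_arm: Moves the arm, as the interface text tells. Its arguments: {"type":"object","properties":{"motion":{"type":"array"},"hand":{"type":"number"},"squeeze":{"type":"number"}},"required":["motion"]}

```bash
mkdir -p pics; cat > h.py <<'E'
from cell import robot
import numpy as np, cv2
def cam(n):
    s=robot.observe(); c=robot.read_camera(n); c['s']=s; return c
def save(c,f,crop=None,k=1):
    im=c['pixels'][:,:,::-1]
    if crop: u0,v0,u1,v1=crop; im=im[v0:v1,u0:u1]
    cv2.imwrite('pics/'+f,cv2.resize(im,None,fx=k,fy=k,interpolation=cv2.INTER_CUBIC))
E
python3 - <<'E'
from h import *
for n in('top','scene'):
    c=cam(n); save(c,n+'0.png',k=1.5); print(n,{k:(v.tolist() if hasattr(v,'tolist') else v) for k,v in c.items() if k not in('pixels','s')})
print(c['s'])
E
```

```text
top {'intrinsics': [[362.35441555790914, 0.0, 252.8911402204528], [0.0, 362.35441555790914, 185.60280620076344], [0.0, 0.0, 1.0]], 'xyz': [0.4171610209841687, -0.061261086744417895, 0.8769433389051587], 'rotation': [0.15728308214754572, -0.0022202192695668366, -1.5751430624296088]}
scene {'intrinsics': [[435.4936295032557, 0.0, 260.0492394615035], [0.0, 435.4936295032557, 187.2787970545464], [0.0, 0.0, 1.0]], 'xyz': [1.1780847341857275, -0.212670363048598, 1.1005231364398516], 'rotation': [0.5276602702760906, 0.013868189730644298, 1.3571138087368593]}
{'time': 0.05, 'qpos': array([-1.29598210e+00,  3.42713528e-01,  1.52499835e+00, -1.95473454e-05,
        1.27538791e+00, -1.45993716e-01]), 'qvel': array([ 0.00126661,  0.00069165, -0.00173952,  0.00059514, -0.00035588,
       -0.00278249]), 'joint_efforts': array([ 2.68458978e-03, -4.32420623e+01, -2.44995278e+01,  7.20944186e-02,
        5.24432701e-02, -3.56455064e-05]), 'tool_pos': array([ 0.21437786, -0.4788296 ,  0.24305623]), 'tool_rot': array([-3.14009883e+00, -2.00758666e-04,  4.20813497e-01]), 'contact_force': array([ 0.89047079,  0.63143755, -0.70231234]), 'torque': array([ 0.06064365, -0.03929507,  0.00661221]), 'grip_force': 0.0, 'opening': 0.09194112043904733}
```

View pics/top0.png

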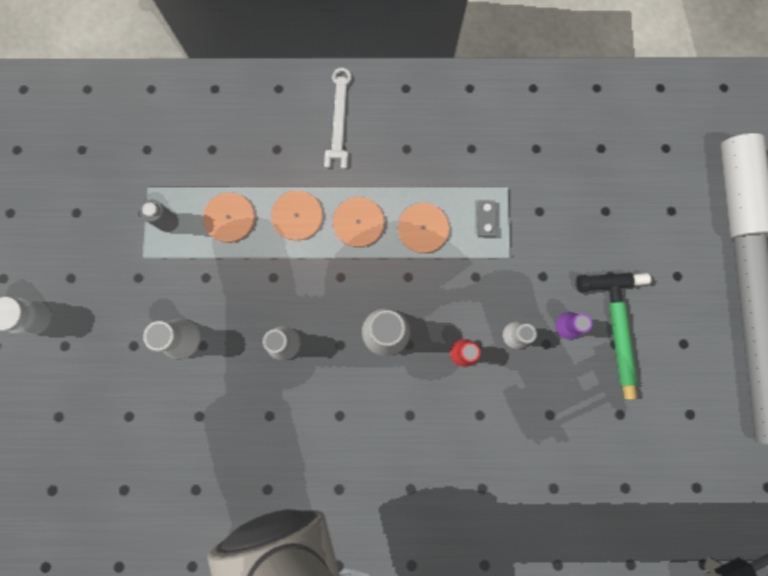

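View pics/scene0.png

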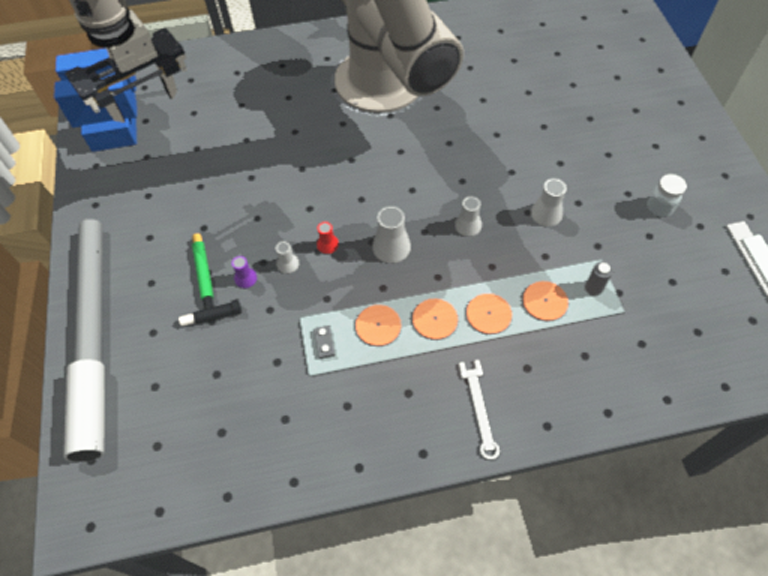

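The top view (1.5x) shows the stop post at (150,210), which is the +y end. The pad dots are at (228,217), (297,216), (358,222) and (423,228). The cones are at (160,337), (281,343), (387,330) and (520,334), with red at (466,352) and purple at (575,325). I'll enlarge it to confirm which cone is which.

```bash
cat >> h.py <<'E'
from scipy.spatial.transform import Rotation as Ro
def ray(c,u,v,z):
    K=c['intrinsics']; 
    if 'xyz' in c: R=Ro.from_euler('xyz',c['rotation']).as_matrix(); o=np.array(c['xyz'])
    else:
        Rt=Ro.from_euler('xyz',c['s']['tool_rot']).as_matrix(); T=np.array(c['T_tool_cam'])
        R=Rt@T[:3,:3]; o=c['s']['tool_pos']+Rt@T[:3,3]
    d=R@np.array([(u-K[0][2])/K[0][0],-(v-K[1][2])/K[1][1],-1.]); return o+d*(z-o[2])/d[2]
E
python3 - <<'E'
from h import *
c=cam('top'); save(c,'top1.png',(90,110,400,260),2.5)
for n,u,v,z in [('p1',228,217,.012),('p2',297,216,.012),('p3',358,222,.012),('p4',423,228,.012),('post',150,208,.082),('c',158,336,.088),('b',277,342.5,.074),('d',387,327,.102),('a',526,334,.06)]:
    print(n,ray(c,u/1.5,v/1.5,z).round(4))
c=cam('scene')
for n,u,v,z in [('p1',545,301,.012),('p2',489,313,.012),('p3',435,319,.012),('p4',378,325,.012),('c',554,188,.088),('b',471,204,.074),('d',390,217,.102),('a',284,248,.06)]:
    print(n,ray(c,u/1.5,v/1.5,z).round(4))
E
```

```text
p1 [0.6573 0.1839 0.012 ]
p2 [0.6585 0.0708 0.012 ]
p3 [ 0.648  -0.0292  0.012 ]
p4 [ 0.6375 -0.1356  0.012 ]
post [0.6523 0.2824 0.082 ]
c [0.4593 0.2564 0.088 ]
b [0.4498 0.087  0.074 ]
d [ 0.47   -0.0741  0.102 ]
a [ 0.4615 -0.283   0.06  ]
p1 [0.6621 0.1832 0.012 ]
p2 [0.6635 0.0729 0.012 ]
p3 [ 0.6536 -0.0286  0.012 ]
p4 [ 0.6425 -0.1348  0.012 ]
c [0.4639 0.2547 0.088 ]
b [0.4555 0.091  0.074 ]
d [ 0.4707 -0.0735  0.102 ]
a [ 0.467  -0.2799  0.06  ]
```

View pics/top1.png

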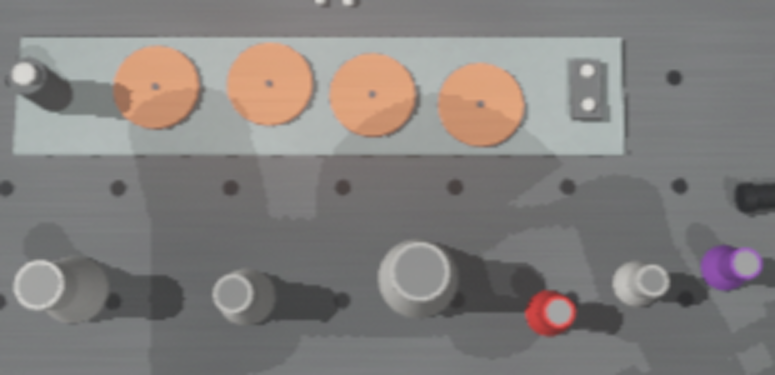

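The crop shows stub tops at c (38,285), b (233,294), d (419,271) and a (653,281). Their diameters of about 44, 35, 51 and 30 mm match the given stubs, so the only grey cones are the four wanted ones. The red, purple and white ones are decoys. I'll turn the tool so it closes along world x and hover over cone_d.

Call:
step_arm([
  [[0.67,-0.44,0],-0.115],
  [[1.33,-0.88,0],-0.23],
  [[2.0,-1.33,0],-0.345],
  [[2.66,-1.77,0],-0.46],
  [[3.33,-2.21,0],-0.575],
  [[4.0,-2.65,0],-0.69],
  [[4.66,-3.1,0],-0.805],
  [[5.32,-3.54,0],-0.92],
  [[6.0,-3.98,0],-1.035],
  [[6.65,-4.42,0],-1.15],
], hand=0, squeeze=25)

```text
time: 1.45
tool_pos: [0.471, -0.0726, 0.2437]
tool_rot: [3.141, 0.0, 1.575]
contact_force: [0.5, 0.2, -0.0]
opening: 0.0917
grip_force: 0.0
```

Call:
step_arm([
  [[0,0,0],0],
  [[0,0,0],0],
  [[0,0,0],0],
])

```text
time: 1.82
tool_pos: [0.4699, -0.0751, 0.2437]
tool_rot: [-3.141, 0.0, 1.569]
contact_force: [0.7, -0.2, -0.3]
opening: 0.0918
grip_force: 0.0
```

```bash
python3 - <<'E'
from h import *
c=cam('wrist'); save(c,'w0.png',k=1.5); print(c['s']['tool_pos'],c['s']['tool_rot'],c['T_tool_cam'],c['intrinsics'],c['s']['contact_force'])
E
```

```text
[ 0.46986079 -0.07509984  0.24368276] [-3.14133438e+00  2.30864555e-04  1.56872467e+00] [[-1.62625658e-04  9.68188456e-01  2.50222075e-01  6.58487155e-02]
 [ 9.99999949e-01  8.84446285e-05  3.07704991e-04 -7.85925485e-04]
 [ 2.75785622e-04  2.50222112e-01 -9.68188421e-01 -1.41070733e-01]
 [ 0.00000000e+00  0.00000000e+00  0.00000000e+00  1.00000000e+00]] [[310.21676362   0.         253.296142  ]
 [  0.         310.21676362 190.22239287]
 [  0.           0.           1.        ]] [ 0.6756078  -0.22901294 -0.28867563]
```

View pics/w0.png

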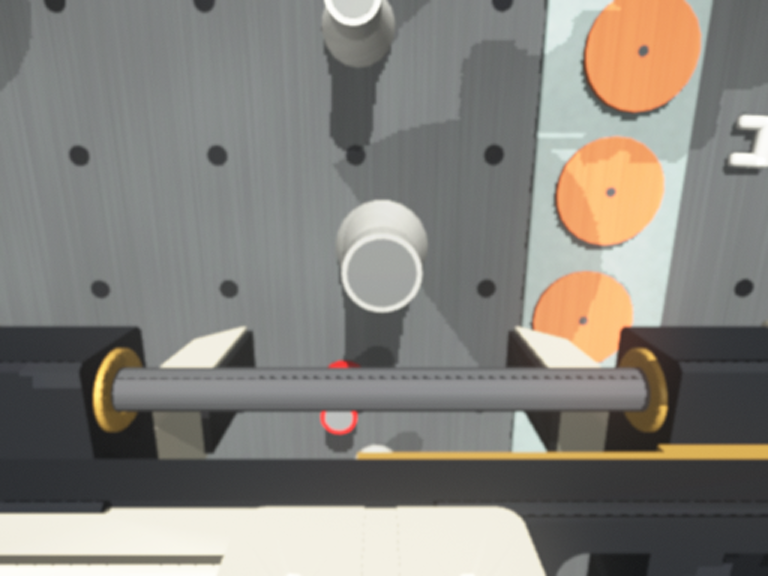

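The wrist view shows cone_d's plug at (382,272) and the dots of pads 2, 3 and 4 at (643,51), (611,191) and (583,320).

```bash
python3 - <<'E'
from h import *
c=cam('wrist')
for n,u,v,z in [('p2',643,51,.012),('p3',611,191,.012),('p4',583,320,.012),('d',382,272,.102)]:
    print(n,ray(c,u/1.5,v/1.5,z).round(4))
c=cam('top')
for n,u,v,z in [('p1',155,87,.012),('p2',269,84,.012),('p3',372,94,.012),('p4',480,104,.012),('c',39,285,.088),('b',233,294,.074),('d',419,271,.102),('a',653,281,.06)]:
    print(n,ray(c,90+(u+.5)/2.5-.5,110+(v+.5)/2.5-.5,z).round(4))
E
```

```text
p2 [0.6619 0.071  0.012 ]
p3 [ 0.6507 -0.0295  0.012 ]
p4 [ 0.6401 -0.1363  0.012 ]
d [ 0.4703 -0.0739  0.102 ]
p1 [0.6577 0.1847 0.012 ]
p2 [0.6603 0.0726 0.012 ]
p3 [ 0.6498 -0.0288  0.012 ]
p4 [ 0.6393 -0.1348  0.012 ]
c [0.46   0.2565 0.088 ]
b [0.4521 0.091  0.074 ]
d [ 0.4698 -0.0726  0.102 ]
a [ 0.4628 -0.2836  0.06  ]
```

Call:
step_arm([
  [[0.02,0,0.7],0],
  [[0.02,0,1.4],0],
  [[0.02,0,1.9],0],
  [[0.02,0,2.3],0],
  [[0.02,0,2.6],0],
  [[0.02,0,2.6],0],
  [[0.02,0,2.6],0],
])

```text
time: 2.85
tool_pos: [0.4707, -0.0734, 0.0884]
tool_rot: [3.141, 0.0, 1.57]
contact_force: [0.4, -1.6, 0.1]
opening: 0.0917
grip_force: 0.0
```

Call:
step_arm([
  [[0,0,0],0],
  [[0,0,0],0],
  [[0,0,0],0],
  [[0,0,0],0],
  [[0,0,0],0],
  [[0,0,0],0],
  [[0,0,0],0],
  [[0,0,0],0],
], hand=255, squeeze=25)

```text
time: 3.85
tool_pos: [0.4704, -0.073, 0.0877]
tool_rot: [3.141, 0.0, 1.571]
contact_force: [0.3, 0.4, 0.3]
opening: 0.0496
grip_force: 25.0
```

Call:
step_arm([
  [[0,0,-0.5],0],
  [[0,0,-1.2],0],
  [[0.3,0.2,-1.8],0],
  [[1.0,0.74,-1.8],0],
  [[1.7,1.26,-1.8],0],
  [[2.4,1.78,-1.8],0],
  [[3.1,2.3,-1.8],0],
  [[3.8,2.8,-1.8],0],
  [[4.28,3.14,-1.8],0],
  [[4.28,3.14,-1.8],0],
])

```text
time: 5.1
tool_pos: [0.6587, 0.1861, 0.1936]
tool_rot: [-3.139, 0.0, 1.574]
contact_force: [-0.3, -0.6, -3.8]
opening: 0.0495
grip_force: 25.0
```

Call:
step_arm([
  [[0,0,0],0],
  [[0,0,0.5],0],
  [[0,0,1.0],0],
  [[0,0,1.3],0],
  [[0,0,1.45],0],
  [[0,0,1.5],0],
  [[0,0,1.5],0],
  [[0,0,1.5],0],
])

```text
time: 6.1
tool_pos: [0.6592, 0.1839, 0.1067]
tool_rot: [3.14, -0.0, 1.571]
contact_force: [0.4, 0.5, -3.4]
opening: 0.0496
grip_force: 25.0
```

Call:
step_arm([
  [[0,0,0.04],0],
  [[0,0,0.07],0],
  [[0,0,0.09],0],
  [[0,0,0.1],0],
  [[0,0,0.11],0],
  [[0,0,0.12],0],
  [[0,0,0.12],0],
  [[0,0,0.12],0],
])

```text
time: 7.1
tool_pos: [0.6588, 0.1839, 0.0997]
tool_rot: [3.141, 0.0, 1.571]
contact_force: [-3.4, -1.5, 5.3]
opening: 0.0496
grip_force: 25.0
```

Call:
step_arm([
  [[0,0,0],0],
  [[0,0,0],0],
  [[0,0,0],0],
  [[0,0,0],0],
  [[0,0,0],0],
  [[0,0,0],0],
], hand=0)

```text
time: 7.85
tool_pos: [0.6588, 0.1838, 0.0985]
tool_rot: [3.142, 0.0, 1.571]
contact_force: [0.3, 0.2, -0.4]
opening: 0.0919
grip_force: 0.0
```

Call:
step_arm([
  [[0,0,-0.4],0],
  [[0,0,-1.1],0],
  [[0,0,-1.8],0],
  [[0.2,-0.6,-2.33],0],
  [[0.45,-1.3,-2.33],0],
  [[0.7,-2.0,-2.33],0],
  [[1.0,-2.7,-2.33],0],
  [[1.2,-3.3,-2.33],0],
  [[1.2,-3.3,-2.33],0],
  [[1.2,-3.3,-2.33],0],
])

```text
time: 9.1
tool_pos: [0.4615, 0.2558, 0.2386]
tool_rot: [3.14, -0.0, 1.571]
contact_force: [-0.4, 1.0, 0.6]
opening: 0.0918
grip_force: 0.0
```

```bash
python3 - <<'E'
from h import *
c=cam('wrist'); save(c,'w1.png',k=1.5); print(c['s']['tool_pos'],c['s']['tool_rot'][2])
for z in(.088,): print([ray(c,253,v,z).round(4).tolist() for v in (150,200)])
E
```

```text
[0.46148269 0.2558149  0.23864837] 1.5709133157826405
[[0.4605, 0.2853, 0.088], [0.4605, 0.2364, 0.088]]
```

View pics/w1.png

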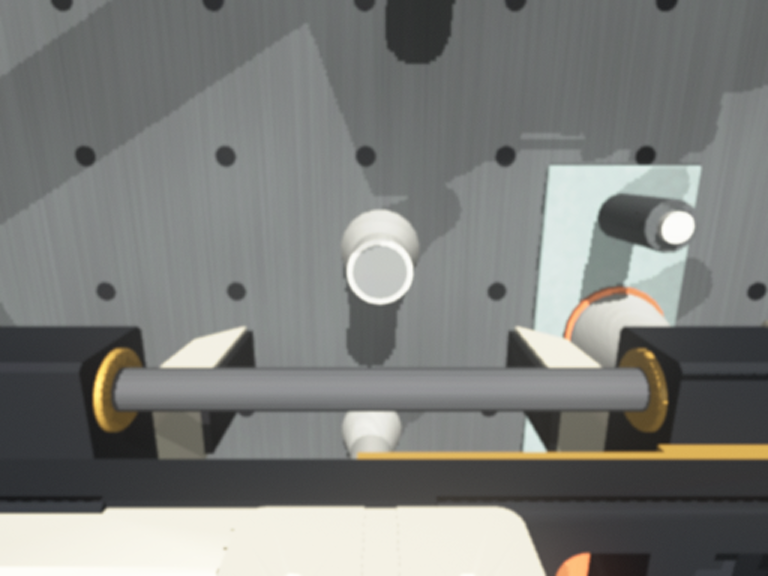

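Cone_c's plug is at (380,272), which gives y≈0.2547, right under the tool. I'll grasp it.

Call:
step_arm([
  [[-0.02,0,0.8],0],
  [[-0.02,0,1.5],0],
  [[-0.02,0,2.0],0],
  [[-0.02,0,2.4],0],
  [[-0.02,0,2.74],0],
  [[-0.02,0,2.74],0],
  [[-0.02,0,2.74],0],
])

```text
time: 10.02
tool_pos: [0.4617, 0.2545, 0.0743]
tool_rot: [3.141, -0.0, 1.57]
contact_force: [-0.2, 0.1, -0.4]
opening: 0.0917
grip_force: 0.0
```

Call:
step_arm([
  [[0,0,0],0],
  [[0,0,0],0],
  [[0,0,0],0],
  [[0,0,0],0],
  [[0,0,0],0],
  [[0,0,0],0],
  [[0,0,0],0],
  [[0,0,0],0],
], hand=255)

```text
time: 11.02
tool_pos: [0.4608, 0.2546, 0.0739]
tool_rot: [3.141, 0.0, 1.571]
contact_force: [1.1, 0.0, 0.4]
opening: 0.0416
grip_force: 25.0
```

Call:
step_arm([
  [[0,0,-0.5],0],
  [[0,0,-1.2],0],
  [[0,0,-1.9],0],
  [[-0.2,0.2,-2.2],0],
  [[-0.8,0.87,-2.2],0],
  [[-1.4,1.53,-2.2],0],
  [[-2.0,2.2,-2.2],0],
  [[-2.6,2.85,-2.2],0],
  [[-3.05,3.34,-2.2],0],
  [[-3.05,3.34,-2.2],0],
])

```text
time: 12.28
tool_pos: [0.6622, 0.069, 0.2044]
tool_rot: [-3.14, 0.001, 1.567]
contact_force: [0.1, 0.5, -2.2]
opening: 0.0414
grip_force: 25.0
```

Call:
step_arm([
  [[0,0,0],0],
  [[0,0,0.5],0],
  [[0,0,1.0],0],
  [[0,0,1.5],0],
  [[0,0,1.75],0],
  [[0,0,1.85],0],
  [[0,0,1.9],0],
  [[0,0,1.9],0],
  [[0,0,1.9],0],
])

```text
time: 13.4
tool_pos: [0.6616, 0.0716, 0.0928]
tool_rot: [3.14, 0.0, 1.571]
contact_force: [-0.0, 0.4, -2.2]
opening: 0.0416
grip_force: 25.0
```

Contact should come at z≈0.086.

Call:
step_arm([
  [[0,0,0.04],0],
  [[0,0,0.07],0],
  [[0,0,0.09],0],
  [[0,0,0.1],0],
  [[0,0,0.11],0],
  [[0,0,0.12],0],
  [[0,0,0.12],0],
  [[0,0,0.12],0],
])

```text
time: 14.4
tool_pos: [0.6612, 0.0716, 0.0858]
tool_rot: [3.141, 0.0, 1.571]
contact_force: [-2.9, -0.2, 6.3]
opening: 0.0414
grip_force: 25.0
```

Call:
step_arm([
  [[0,0,0],0],
  [[0,0,0],0],
  [[0,0,0],0],
  [[0,0,0],0],
  [[0,0,0],0],
  [[0,0,0],0],
], hand=0)

```text
time: 15.15
tool_pos: [0.6612, 0.0716, 0.0847]
tool_rot: [3.142, 0.0, 1.571]
contact_force: [-0.3, 0.8, -0.3]
opening: 0.0909
grip_force: 0.0
```

Call:
step_arm([
  [[0,0,-0.4],0],
  [[0,0,-1.1],0],
  [[0,0,-1.8],0],
  [[0.05,-0.6,-2.5],0],
  [[0.1,-1.3,-2.5],0],
  [[0.15,-2.0,-2.5],0],
  [[0.2,-2.7,-2.5],0],
  [[0.3,-3.46,-2.5],0],
  [[0.3,-3.46,-2.5],0],
  [[0.3,-3.46,-2.5],0],
])

```text
time: 16.4
tool_pos: [0.4545, 0.0896, 0.2353]
tool_rot: [3.139, 0.0, 1.571]
contact_force: [0.3, -0.7, 0.6]
opening: 0.0915
grip_force: 0.0
```

```bash
python3 - <<'E'
from h import *
c=cam('wrist'); save(c,'w2.png',k=1.5); print(c['s']['tool_pos'],c['s']['tool_rot'][2])
for z in(.074,): print([ray(c,253,v,z).round(4).tolist() for v in (150,200)])
E
```

```text
[0.454511   0.08960911 0.23529654] 1.570827820035868
[[0.4537, 0.1178, 0.074], [0.4537, 0.067, 0.074]]
```

View pics/w2.png

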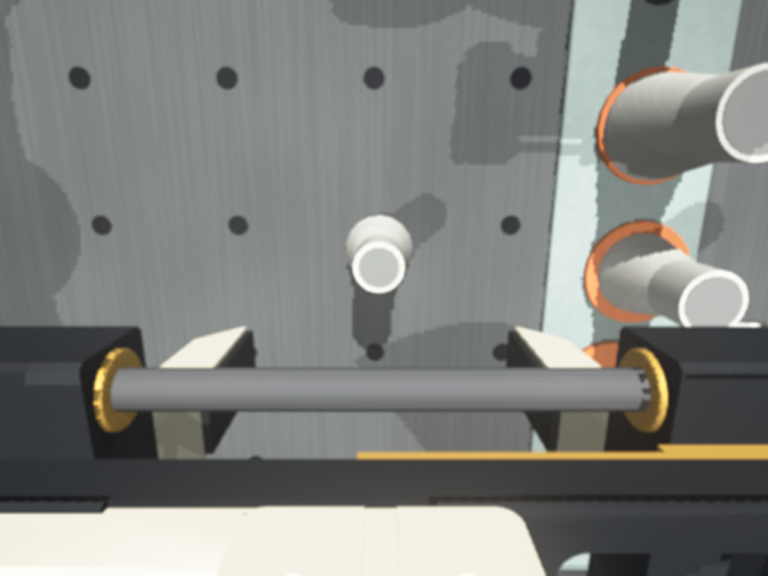

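Cone_b's plug is at (378,268), which gives y≈0.0886. The placed d and c look centred on their pads.

Call:
step_arm([
  [[-0.02,-0.02,0.8],0],
  [[-0.02,-0.02,1.5],0],
  [[-0.02,-0.02,2.1],0],
  [[-0.02,-0.02,2.6],0],
  [[-0.02,-0.02,2.92],0],
  [[-0.02,-0.02,2.92],0],
  [[-0.02,-0.02,2.92],0],
])

```text
time: 17.32
tool_pos: [0.4534, 0.0883, 0.0599]
tool_rot: [3.141, 0.0, 1.571]
contact_force: [-0.4, -0.4, 0.8]
opening: 0.0918
grip_force: 0.0
```

Call:
step_arm([
  [[0,0,0],0],
  [[0,0,0],0],
  [[0,0,0],0],
  [[0,0,0],0],
  [[0,0,0],0],
  [[0,0,0],0],
  [[0,0,0],0],
  [[0,0,0],0],
], hand=255)

```text
time: 18.32
tool_pos: [0.4524, 0.0884, 0.0595]
tool_rot: [3.141, 0.0, 1.571]
contact_force: [1.3, 0.1, -0.3]
opening: 0.0333
grip_force: 25.0
```

Call:
step_arm([
  [[0,0,-0.5],0],
  [[0,0,-1.2],0],
  [[0,0,-1.9],0],
  [[-0.3,0.5,-2.2],0],
  [[-0.7,1.2,-2.2],0],
  [[-1.1,1.9,-2.2],0],
  [[-1.5,2.55,-2.2],0],
  [[-1.96,3.3,-2.2],0],
  [[-1.96,3.3,-2.2],0],
  [[-1.96,3.3,-2.2],0],
])

```text
time: 19.58
tool_pos: [0.6495, -0.029, 0.1905]
tool_rot: [-3.139, -0.0, 1.571]
contact_force: [-0.8, -0.7, -1.8]
opening: 0.0332
grip_force: 25.0
```

Call:
step_arm([
  [[0,0,0],0],
  [[0,0,0.5],0],
  [[0,0,1.0],0],
  [[0,0,1.5],0],
  [[0,0,1.75],0],
  [[0,0,1.83],0],
  [[0,0,1.88],0],
  [[0,0,1.88],0],
  [[0,0,1.88],0],
])

```text
time: 20.7
tool_pos: [0.6507, -0.0293, 0.0795]
tool_rot: [3.14, 0.0, 1.571]
contact_force: [0.4, 0.3, -0.6]
opening: 0.0334
grip_force: 25.0
```

Contact is expected at z≈0.0715.

Call:
step_arm([
  [[0,0,0.04],0],
  [[0,0,0.07],0],
  [[0,0,0.09],0],
  [[0,0,0.11],0],
  [[0,0,0.12],0],
  [[0,0,0.13],0],
  [[0,0,0.13],0],
  [[0,0,0.13],0],
])

```text
time: 21.7
tool_pos: [0.6504, -0.0292, 0.0714]
tool_rot: [3.141, 0.0, 1.571]
contact_force: [-2.1, -0.5, 5.5]
opening: 0.0334
grip_force: 25.0
```

Call:
step_arm([
  [[0,0,0],0],
  [[0,0,0],0],
  [[0,0,0],0],
  [[0,0,0],0],
  [[0,0,0],0],
  [[0,0,0],0],
], hand=0)

```text
time: 22.45
tool_pos: [0.6504, -0.0292, 0.0709]
tool_rot: [3.142, 0.0, 1.571]
contact_force: [0.3, 0.3, 1.4]
opening: 0.0887
grip_force: 0.0
```

Call:
step_arm([
  [[0,0,-0.4],0],
  [[0,0,-1.1],0],
  [[0,0,-1.9],0],
  [[-0.4,-0.3,-2.65],0],
  [[-1.1,-0.8,-2.65],0],
  [[-1.9,-1.4,-2.65],0],
  [[-2.7,-2.0,-2.65],0],
  [[-3.5,-2.55,-2.65],0],
  [[-4.23,-3.11,-2.65],0],
  [[-4.23,-3.11,-2.65],0],
])

```text
time: 23.7
tool_pos: [0.4617, -0.2858, 0.2301]
tool_rot: [-3.141, 0.001, 1.566]
contact_force: [0.6, 0.4, -0.2]
opening: 0.0918
grip_force: 0.0
```

Call:
step_arm([
  [[0,0,0],0],
  [[0,0,0],0],
])

```text
time: 23.95
tool_pos: [0.4645, -0.2819, 0.2299]
tool_rot: [3.141, -0.0, 1.572]
contact_force: [-0.3, -0.2, -0.1]
opening: 0.0919
grip_force: 0.0
```

```bash
python3 - <<'E'
from h import *
c=cam('wrist'); save(c,'w3.png',k=1.5); print(c['s']['tool_pos'],c['s']['tool_rot'][2])
for z in(.06,): print([ray(c,253,v,z).round(4).tolist() for v in (150,200)])
E
```

```text
[ 0.46446811 -0.2818984   0.22991162] 1.572486040490225
[[0.4633, -0.2548, 0.06], [0.4633, -0.3069, 0.06]]
```

View pics/w3.png

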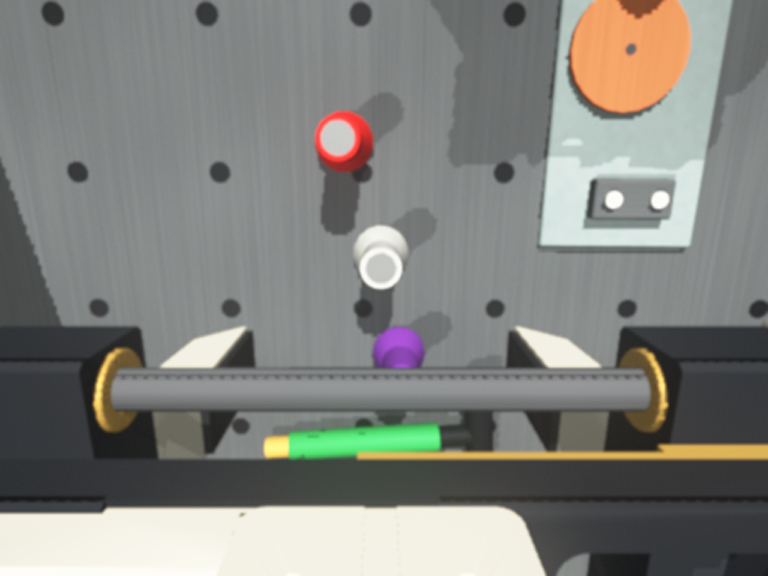

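Cone_a's plug is at (381,268), which gives (0.464,-0.2845). The red one at (341,138) and the purple one at (399,350) are clear of the fingers, which close along x.

Call:
step_arm([
  [[-0.03,0,0.8],0],
  [[-0.03,0,1.5],0],
  [[-0.03,0,2.2],0],
  [[-0.03,0,2.7],0],
  [[-0.03,0,3.05],0],
  [[-0.03,0,3.05],0],
  [[-0.03,0,3.05],0],
])

```text
time: 24.88
tool_pos: [0.4646, -0.2846, 0.0477]
tool_rot: [3.141, 0.001, 1.572]
contact_force: [0.4, -0.6, -0.0]
opening: 0.0917
grip_force: 0.0
```

Call:
step_arm([
  [[0,0,0],0],
  [[0,0,0],0],
  [[0,0,0],0],
  [[0,0,0],0],
  [[0,0,0],0],
  [[0,0,0],0],
  [[0,0,0],0],
  [[0,0,0],0],
  [[0,0,0],0],
], hand=255)

```text
time: 26.0
tool_pos: [0.4637, -0.2848, 0.0469]
tool_rot: [-3.142, 0.0, 1.571]
contact_force: [0.5, 0.3, -0.8]
opening: 0.0276
grip_force: 25.0
```

Call:
step_arm([
  [[0,0,-0.5],0],
  [[0,0,-1.2],0],
  [[0,0,-1.9],0],
  [[0.3,0.3,-2.2],0],
  [[0.8,0.9,-2.2],0],
  [[1.3,1.5,-2.2],0],
  [[1.8,2.1,-2.2],0],
  [[2.2,2.6,-2.2],0],
  [[2.48,2.94,-2.2],0],
  [[2.48,2.94,-2.2],0],
])

```text
time: 27.25
tool_pos: [0.6409, -0.1343, 0.1781]
tool_rot: [-3.141, -0.0, 1.573]
contact_force: [-0.1, -0.7, -1.9]
opening: 0.0276
grip_force: 25.0
```

Call:
step_arm([
  [[0,0,0],0],
  [[0,0,0.5],0],
  [[0,0,1.0],0],
  [[0,0,1.5],0],
  [[0,0,1.75],0],
  [[0,0,1.83],0],
  [[0,0,1.88],0],
  [[0,0,1.88],0],
  [[0,0,1.88],0],
])

```text
time: 28.38
tool_pos: [0.6405, -0.1361, 0.0669]
tool_rot: [3.14, 0.001, 1.571]
contact_force: [-0.5, -0.4, -1.4]
opening: 0.0277
grip_force: 25.0
```

Call:
step_arm([
  [[0,0,0.04],0],
  [[0,0,0.07],0],
  [[0,0,0.09],0],
  [[0,0,0.11],0],
  [[0,0,0.12],0],
  [[0,0,0.13],0],
  [[0,0,0.13],0],
  [[0,0,0.13],0],
])

```text
time: 29.38
tool_pos: [0.6402, -0.136, 0.0589]
tool_rot: [3.141, 0.0, 1.571]
contact_force: [-2.7, 0.9, 5.8]
opening: 0.0271
grip_force: 25.0
```

Now I'll release, rise and back off toward the robot.

Call:
step_arm([
  [[0,0,0],0],
  [[0,0,0],0],
  [[0,0,0],0],
  [[0,0,0],0],
  [[0,0,0],0],
  [[0,0,0],0],
  [[0,0,0],0],
], hand=0)

```text
time: 30.25
tool_pos: [0.6402, -0.136, 0.0583]
tool_rot: [3.142, 0.0, 1.571]
contact_force: [-0.7, -0.5, -0.2]
opening: 0.0906
grip_force: 0.0
```

Call:
step_arm([
  [[0,0,-0.4],0],
  [[0,0,-1.1],0],
  [[0,0,-1.9],0],
  [[0,-0.3,-2.8],0],
  [[0,-1.1,-3.3],0],
  [[0,-1.9,-3.3],0],
  [[0,-2.7,-3.3],0],
  [[0,-3.3,-3.3],0],
  [[0,-3.3,-3.3],0],
  [[0,-3.3,-3.3],0],
])

```text
time: 31.5
tool_pos: [0.4429, -0.1362, 0.2568]
tool_rot: [3.14, 0.001, 1.571]
contact_force: [-0.0, -0.3, -0.1]
opening: 0.0918
grip_force: 0.0
```

```bash
python3 - <<'E'
from h import *
c=cam('top'); save(c,'top2.png',(90,100,410,260),2.5)
c=cam('scene'); save(c,'scene2.png',(90,110,450,260),2.2)
E
```

```text
(no output)
```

View pics/top2.png

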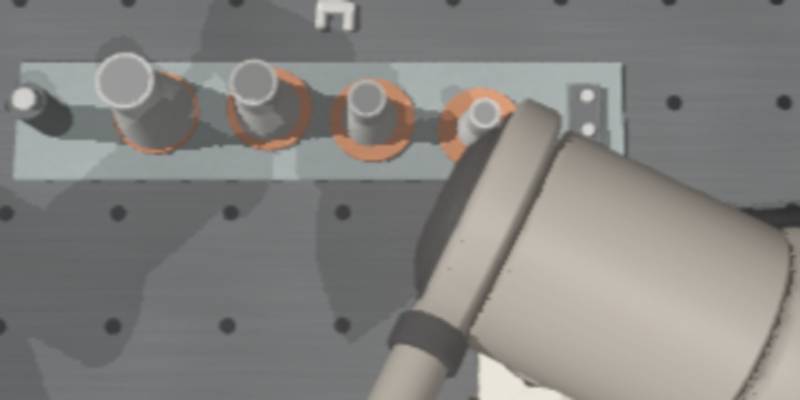

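View pics/scene2.png

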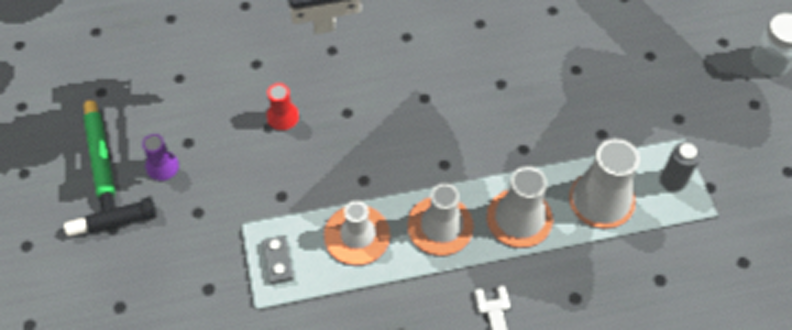

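All four cones stand on their pads. In the top crop their plugs are at d (125,80), c (254,82), b (367,97) and a (485,113), in the right order from the post, and the torch is undisturbed. I'll check the centring and hand in if it is good.

```bash
python3 - <<'E'
from h import *
c=cam('top'); ok=True
P=[(.6577,.1847),(.6603,.0726),(.6498,-.0288),(.6393,-.1348)]
for (u,v,z),p in zip([(125,80,.114),(254,82,.1),(367,97,.086),(485,113,.072)],P):
    e=ray(c,90+(u+.5)/2.5-.5,100+(v+.5)/2.5-.5,z)[:2]-p; print((e*1000).round(1)); ok&=np.hypot(*e)<.006
print(ok)
if ok: print(robot.hand_in())
E
```

```text
[ 0.5 -1.7]
[0.1 0.2]
[0.5 1.8]
[-0.4  0.2]
True
the job is handed in; nothing more can be done
None
```

The four cones stand upright on pads 1–4, largest next to the stop post and each within about 2 mm of its pad centre by the top camera; the torch and look-alikes were left alone, and the job was handed in at about 32 s.

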